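# Set the microscope lamp to step six by fingertip and switch it on

### The arm

A 7-joint arm with a two-finger parallel gripper is mounted at the origin on the work surface. World frame = base frame: x ahead of the robot, y to its left, z up, the work surface at z = 0. Lengths are in m, angles in rad, forces in N, time in s.
With the tool pointing down it reaches from about 0.4 to 0.85 m from the base axis. Payload 4.5 kg.
Tool frame: the origin (TCP) lies on the centre line of the jaws, within the pads' length; the fingertips stand r.tips_ahead ahead of it and the grasp point (between the pads) is the TCP (r.tips_ahead is the distance from the TCP to the fingertips, in m); z points along the fingers, y is the direction in which the jaws open and shut (so a half turn about z gives the same grasp; the last joint's range is limited). The gripper opens to 88 mm and grips with 3 to 60 N. Pads are 18 mm wide; open, the fingers measure 123 mm over their backs; the gripper's body (75 mm by 187 mm) begins 45 mm behind the grasp point.
Start: joints at [-1.152, 0.689, -0.195, 1.565, 0.157, 0.902, -0.215], TCP at [0.235, 0.579, 0.258] pointing down, gripper open.
Joint ranges: [-3.01, 3.01], [-0.46, 2.08], [-1.47, 1.51], [0.13, 2.56], [-1, 4.14], [0.04, 2.09], [-2.66, 2.66]. Speed limits (rad/s): [2.57, 2.57, 3.14, 3.14, 3.14, 3.14, 3.14].

### API

Orientations are given as a unit quaternion [x, y, z, w].
In Python, from plant import r gives the robot as it stands.
- The arm moves only by the shell command python3 -m inch 'ROWS' [FORCE]. ROWS is JSON, a list of rows, each a list of 5 numbers: the shift along the world's x, y, z in units of 25 mm (1.0 is 25 mm), then the turn about the world's z in units of 6 degrees (1.0 is 6 degrees), then the finger opening in mm, from 0 to 88.1. A call has 1 to 5 rows; each row shifts and turns the commanded pose from where the row before left it; what a row does not reach is not made up. A row lasts 1/10 s, in which the tool goes at most 50 mm and 8.59 degrees, less where a joint would pass 70% of its speed; a pose out of reach is approached as far as the arm can. A call is refused whole if a number of a shift passes 1 or a number of a turn 1, either way. A call with a gripper value outside its range is refused whole. The fingers move at their own pace and stop on an object; FORCE is the grip in N (left out, the last holds). Time passes only in rows, so rows that do not move let the fingers close. It gives the time, the measured TCP pose, the force and the opening at its end, in the units of the state.
- r.get_state(): the state, without advancing time (a new reading comes with each control period).
- r.snapshot(name): name is "side" or "top" or "wrist"; returns a dict with "pixels" (384x512x3 uint8, red, green, blue), "range_z" (384x512 float32, m along the optical axis (not along the pixel's ray), 0 where there is no reading), "K" (3x3 intrinsics, pixels), "position" and "attitude" of the camera in the world. Camera axes: x right, y up, looking along -z (the intrinsics and any distortion apply to the point x, -y, -z); pixel columns grow to the right and rows downward; lengths in m; the calibration is good to about 2 mm. The wrist camera is an equidistant fisheye: a pixel r from the principal point sees the ray r / f radians off the axis. A picture is of the moment at which its call begins.
- r.finish_job(): hands the job in, once; it reports no verdict.
The state is a dict: "clock": time; "q": joint angles; "qd": joint speeds; "joint_torque": joint torques, N m; "tool_pos": TCP position; "eef_rot": TCP orientation; "contact_force": force on the tool from outside, world axes, zero at the start; "moment": the same for the moment, N m; "opening": opening from 0.0 (shut) to 1.0 (fully open).
Only numpy, scipy, OpenCV 4.12 (cv2) and the standard library are available. Lean on these libraries where they do the work, as an engineer would, in place of code of your own. Each camera call takes 0.05 s, during which the arm holds its last target. There are 200 camera calls.

### The job

Push the selector post round clockwise with a fingertip, counting the clicks, until the selector rests at position 6 of the lamp control unit (six clicks clockwise from the round off mark), without running on past it; only then press the push button fully in and let it come out again. Be gentle and grip nothing: the unit must not be lifted or shoved along the bench, and the bottle, dish and slide box stay where they stand.

Things in the scene. Friction and masses are not known exactly. Their poses are not given: they have to be found in the camera images.
- lamp_unit: Loose white control unit on rubber feet, 160 (its x) x 280 (its y) x 65 mm high, about 2.5 kg, not fixed to the bench. Origin: centre of its underside; z up, x points from its front (robot side) to its back. Its flat top at height 65 mm carries a black dial plate (138 mm across, 2 mm thick, centre 55 mm to +y of the unit's centre) and the push button (90 mm to -y).
- dial_axis (a point): Point on the turning axis of the selector, on the dial plate's top face (67 mm above the bench). Its axes are those of the unit. White marks lie on the plate at 60 mm from the axis: one round dot for position 0 (off), then, going clockwise seen from above, eight short bars for positions 1 to 8, 24 degrees apart; position 4 points along the unit's +x (to its back).
- selector (a joint): Angle of the selector in rad: 0 at position 0, growing clockwise seen from above by 0.419 (24 degrees) a click; position 6 is 2.513, position 8 is 3.351, with stops just beyond 0 and 8. At value q the arm points, from the dial axis, at 1.676 - q rad counterclockwise from the unit's +x. A spring ball holds it in each position: pushed over the half-way crest it snaps on into the next one by itself and stays; about 2 to 5 N sideways at the post turns it.
- post_top (a point): Top centre of the upright aluminium finger post of the selector: 12 mm in diameter, 38 mm from the dial axis, from the dial plate to 34 mm above it (101 mm above the bench). It stands on a grey arm 11 mm wide that reaches 52 mm from the axis, its top 10 mm above the plate; the hub is 34 mm across and 12 mm high.
- lamp_button_top (a point): Centre of the top face of the round grey push button (28 mm across, in a black housing 44 mm across and 12 mm high) on the unit, 87 mm above the bench; pressed straight down it travels 6 mm, fully in takes 5 N, and it springs back.
- lamp_button (a joint): Push button travel in m: 0 out, 0.006 fully in.
- bottle: Bystander: amber bottle with cork, 60 mm across, 125 mm tall, loose; origin at the centre of its underside.
- dish: Bystander: round glass dish with cover, 94 mm across, 16 mm tall, loose; origin at the centre of its underside.
- slide_box: Bystander: flat slide box, 87 x 102 x 35 mm tall, loose; origin at the centre of its underside.

How it is judged:
By the outcome, as a careful person would: the job done as asked, in the order asked, and still so for the second after the job is handed in, with the robot touching nothing.
It also fails if it takes over 64 s, if anything falls off the work surface, if the arm or the gripper's body presses on something with over 40 N, if the wrist force passes 120 N, or if a joint passes its speed limit or range.

## Working session

There is one attempt and no reset: what is moved stays moved. The work goes in short steps, Python scripts to look and compute and a shell command to move; the robot and the scene stay as the last step left them, time stands still between calls to the robot, and variables do not carry over. Pictures are saved under pics/ and viewed, about 8 in all and at most 12, crops included, and the job is handed in when it is done.

```bash
ls; mkdir -p pics; cat > h.py <<'E'
import numpy as np,cv2
from scipy.spatial.transform import Rotation as R
from plant import r
def world(s,u,v,z=None):
    K=np.array(s["K"]);a=np.array(s["attitude"]);M=R.from_quat(a).as_matrix() if a.size==4 else a.reshape(3,3)
    d=np.array([(u-K[0,2])/K[0,0],-(v-K[1,2])/K[1,1],-1.]);p=np.array(s["position"])
    w=M@d
    t=(z-p[2])/w[2] if z is not None else s["range_z"][int(v),int(u)]
    return p+t*w
def save(s,n,crop=None,k=1):
    im=s["pixels"][...,::-1]
    if crop: im=im[crop[1]:crop[3],crop[0]:crop[2]]
    cv2.imwrite("pics/"+n,cv2.resize(im,None,fx=k,fy=k,interpolation=cv2.INTER_CUBIC))
E
python3 - <<'E'
from h import *
import pickle
print(r.tips_ahead,r.get_state())
s=r.snapshot("top");pickle.dump(s,open("top.pkl","wb"));save(s,"top.png",k=1.5)
print(s["K"],s["position"],s["attitude"])
E
```

```text
pics
0.019 {'clock': 0.0, 'q': array([-1.15219201,  0.68993764, -0.19450248,  1.56635355,  0.15728164,
        0.90246381, -0.21510515]), 'qd': array([-0.00082508, -0.00043138, -0.0005481 , -0.00079327,  0.00136892,
        0.00011186,  0.00026115]), 'joint_torque': array([-5.56489667e-04, -5.27567589e+01, -1.26676798e+00, -1.53422481e+01,
       -5.25925797e-02,  6.68073175e-03,  1.80376087e-04]), 'tool_pos': array([0.2344333 , 0.57872945, 0.25693607]), 'eef_rot': array([ 1.91187687e-01,  9.81553097e-01, -8.80240261e-04, -1.09123083e-04]), 'contact_force': array([ 0.46842918, -0.68713444,  0.39913049]), 'moment': array([-0.0115965 ,  0.00125764,  0.00241247]), 'opening': 0.9951277976742242}
[[397.65911901   0.         260.78627914]
 [  0.         397.65911901 191.73826516]
 [  0.           0.           1.        ]] [0.43506178 0.029284   1.12399944] [ 0.04302277 -0.03430867 -0.7011358   0.71090122]
```

View pics/top.png

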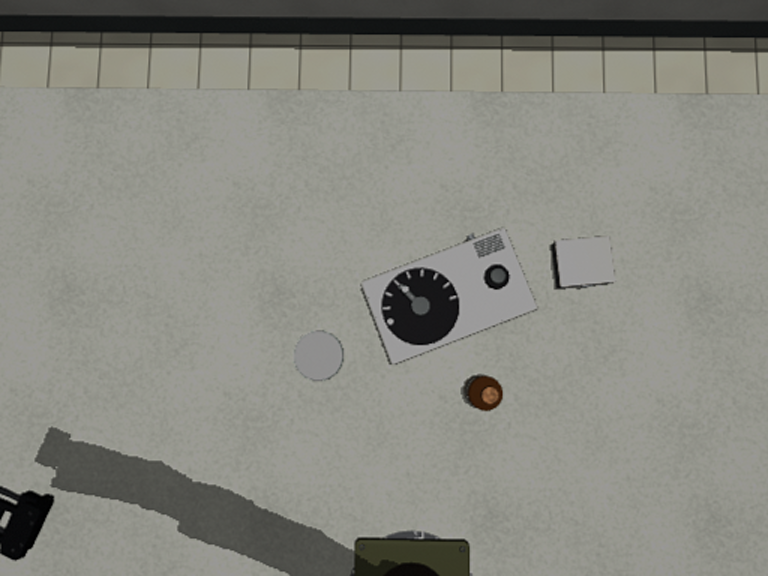

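The picture shows the unit with its dial at about (421,306), the button at (497,277) and the off dot at (390,321). The selector arm points to about (403,287). The dish is at (319,355), the bottle at (487,393) and the box at (583,262). Next I'll enlarge the dial.

```bash
python3 - <<'E'
from h import *
import pickle
s=pickle.load(open("top.pkl","rb"));save(s,"crop.png",(230,145,370,250),5.5)
E
```

```text
(no output)
```

View pics/crop.png

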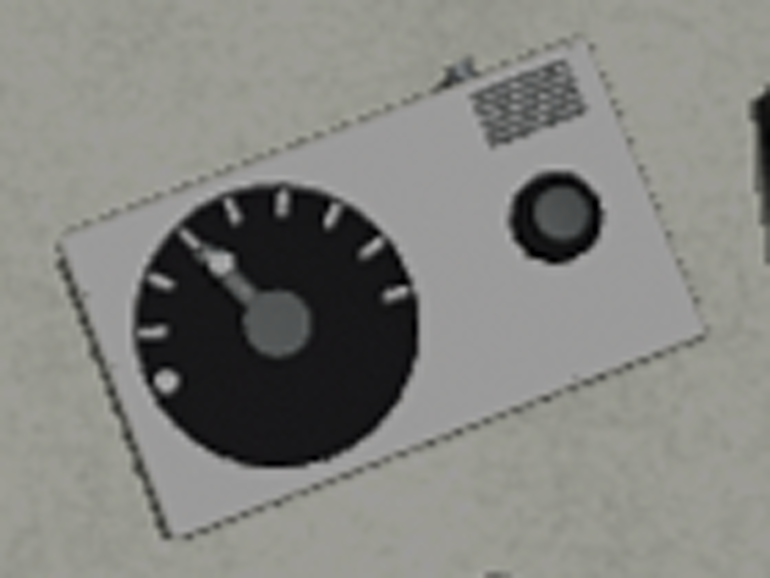

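The marks read clockwise: dot (166,381), 1 (152,332), 2 (160,281), 3 (188,238), 4 (233,210), 5 (283,202), 6 (333,214), 7 (372,247), 8 (397,294). The selector points at position 3, so it needs three clicks.

```bash
cat >> h.py <<'E'
def unit():
    import json; return json.load(open("unit.json"))
E
python3 - <<'E'
from h import *
import pickle,json
s=pickle.load(open("top.pkl","rb"))
f=lambda u,v,z:world(s,230+(u+.5)/5.5-.5,145+(v+.5)/5.5-.5,z)
marks=[(166,381),(152,332),(160,281),(188,238),(233,210),(283,202),(333,214),(372,247),(397,294)]
P=np.array([f(*m,.067)[:2] for m in marks])
ang=1.676-np.arange(9)*.4189
# rigid fit of marks
Q=.06*np.c_[np.cos(ang),np.sin(ang)]
pc,qc=P.mean(0),Q.mean(0)
A=(P-pc);B=(Q-qc)
yaw=np.arctan2((B[:,0]*A[:,1]-B[:,1]*A[:,0]).sum(),(A*B).sum())
Rm=np.array([[np.cos(yaw),-np.sin(yaw)],[np.sin(yaw),np.cos(yaw)]])
dial=pc-Rm@qc
print("yaw",np.degrees(yaw),"dial",dial,"res",np.abs(P-dial-Q@Rm.T).max())
C=np.array([f(*m,.065)[:2] for m in [(62,240),(583,40),(707,332),(178,537)]])
print("corners",C,"centre",C.mean(0), np.degrees(np.arctan2(*(C[0]-C[1])[::-1]))-90)
print("centre from dial",dial-Rm@[0,.055])
print("btn",f(562,212,.087),"pred",dial+Rm@[0,-.145],"post",f(219,260,.101))
for k in range(9):
    a=1.676-k*.4189+yaw; print(k,dial+.038*np.array([np.cos(a),np.sin(a)]),np.degrees(a))
for n,u,v,z in [("bottle",490,395,.125),("dish",319,355,.016),("box",583,262,.035)]: print(n,world(s,u/1.5,v/1.5,z))
json.dump(dict(yaw=yaw,dial=dial.tolist()),open("unit.json","w"))
st=r.get_state();print(R.from_quat(st["eef_rot"]).as_matrix().round(3))
E
```

```text
yaw 21.709785977250498 dial [ 0.51982955 -0.00813729] res 0.0006909477988885915
corners [[ 0.560085    0.09679659]
 [ 0.6624086  -0.15744109]
 [ 0.51934231 -0.21645519]
 [ 0.41715503  0.03817045]] centre [ 0.53974774 -0.05973231] 21.92341562926586
centre from dial [ 0.54017435 -0.05923611]
btn [ 0.57406511 -0.14305849  0.087     ] pred [ 0.57346584 -0.14285236] post [0.54732919 0.02040987 0.101     ]
0 [0.50214352 0.02549609] 117.73751244117646
1 [0.51735329 0.02978194] 93.73631040314628
2 [0.53299126 0.02751056] 69.73510836511609
3 [0.54635323 0.01907473] 45.73390632708592
4 [0.55512856 0.00593324] 21.73270428905573
5 [ 0.55779977 -0.00964142] -2.268497748974459
6 [ 0.55390493 -0.02495598] -26.269699787004633
7 [ 0.54411757 -0.03736214] -50.270901825034834
8 [ 0.53013017 -0.04471457] -74.27210386306501
bottle [ 0.36871812 -0.12313715  0.125     ]
dish [0.42961918 0.17545016 0.016     ]
box [ 0.60662086 -0.30839945  0.035     ]
[[-0.927  0.375 -0.001]
 [ 0.375  0.927 -0.002]
 [-0.    -0.002 -1.   ]]
```

```bash
python3 -m inch '[[0.49,-0.846,0,-0.35,0],[0.49,-0.846,0,-0.35,0],[0.49,-0.846,0,-0.35,0],[0.49,-0.846,0,-0.35,0],[0.49,-0.846,0,-0.35,0]]' 10
python3 -m inch '[[0.49,-0.846,0,-0.35,0],[0.49,-0.846,0,-0.35,0],[0.49,-0.846,0,-0.35,0],[0.49,-0.846,0,-0.35,0],[0.49,-0.846,0,-0.35,0]]'
python3 -m inch '[[0.49,-0.846,0,-0.35,0],[0.49,-0.846,0,-0.35,0],[0.49,-0.846,0,-0.35,0],[0.49,-0.846,0,-0.35,0],[0.49,-0.846,0,-0.35,0]]'
python3 -m inch '[[0.49,-0.846,0,-0.35,0],[0.49,-0.846,0,-0.35,0],[0.49,-0.846,0,-0.35,0],[0.49,-0.846,0,-0.35,0],[0.49,-0.846,0,-0.35,0]]'
python3 -m inch '[[0.49,-0.846,0,-0.35,0],[0.49,-0.846,0,-0.35,0],[0.49,-0.846,0,-0.35,0],[0.49,-0.846,0,-0.35,0],[0.49,-0.846,0,-0.35,0]]'
python3 -m inch '[[0,0,0,0,0],[0,0,0,0,0],[0,0,0,0,0]]'
cat >> h.py <<'E'
def err():
    u=unit();yaw=u["yaw"];d=np.array(u["dial"]);a=np.radians(15.7)
    e=np.array([np.cos(a),np.sin(a)]);n=np.array([np.sin(a),-np.cos(a)])
    st=r.get_state();p=st["tool_pos"];M=R.from_quat(st["eef_rot"]).as_matrix()
    g=p[:2]-d
    print("t",st["clock"],"lat",(g@e)*1e3,"s",(g@n)*1e3,"z",p[2],"yang",np.degrees(np.arctan2(M[1,1],M[0,1])),"F",st["contact_force"].round(2),"Fn",st["contact_force"][:2]@n,"open",st["opening"])
E
python3 -c "
from h import *
err();save(r.snapshot('wrist'),'w1.png',k=1.5)"
```

```text
clock: 0.55
tool_pos: [0.2961, 0.4723, 0.2572]
eef_rot: [0.281, 0.96, -0.001, -0.0]
contact_force: [-0.4, -0.6, -0.2]
opening: 0.57
clock: 1.05
tool_pos: [0.3573, 0.3666, 0.2574]
eef_rot: [0.368, 0.93, -0.0, -0.0]
contact_force: [0.2, -0.4, 0.2]
opening: 0.112
clock: 1.55
tool_pos: [0.4185, 0.261, 0.2574]
eef_rot: [0.451, 0.892, -0.0, -0.0]
contact_force: [-0.3, -0.9, -1.1]
opening: 0.008
clock: 2.05
tool_pos: [0.4797, 0.1553, 0.2574]
eef_rot: [0.531, 0.847, -0.0, -0.0]
contact_force: [-0.4, 0.2, 0.3]
opening: 0.006
clock: 2.55
tool_pos: [0.5409, 0.0496, 0.2573]
eef_rot: [0.606, 0.795, -0.0, -0.0]
contact_force: [0.3, 0.3, -0.0]
opening: 0.01
clock: 2.85
tool_pos: [0.54, 0.052, 0.2575]
eef_rot: [0.605, 0.796, 0.0, -0.001]
contact_force: [0.5, 0.3, -0.1]
opening: 0.01
t 2.85 lat 35.72356686952738 s -52.458098404780465 z 0.2574638540049224 yang 15.587577532035299 F [ 0.48  0.34 -0.1 ] Fn -0.20007928812997766 open 0.009812156879185631
```

View pics/w1.png

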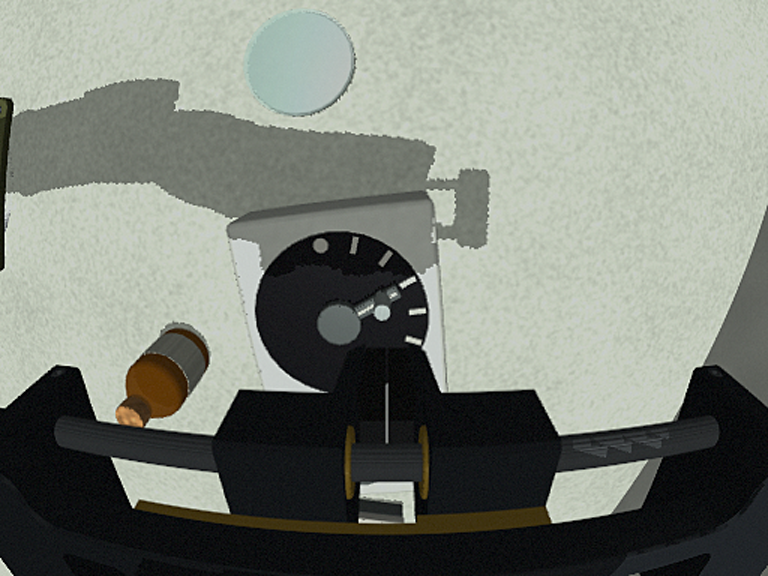

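The wrist view shows the shut fingertips (387,360), the post top at (382,312), and the selector still on bar 3 at (407,283). Now I'll descend beside the post on its counter-clockwise side.

```bash
python3 -m inch '[[0,0,-0.8,0,0],[0,0,-0.8,0,0],[0,0,-0.8,0,0],[0,0,-0.8,0,0],[0,0,-0.8,0,0]]'
python3 -m inch '[[0,0,-0.6,0,0],[0,0,-0.6,0,0],[0,0,-0.5,0,0],[0,0,-0.5,0,0],[0,0,0,0,0]]'
python3 -c "
from h import *
err();save(r.snapshot('wrist'),'w2.png',k=1.5)
s=r.snapshot('side');save(s,'s2.png',k=1.5)"
```

```text
clock: 3.4
tool_pos: [0.5404, 0.052, 0.1571]
eef_rot: [0.605, 0.796, 0.0, -0.0]
contact_force: [-0.6, 0.4, 0.2]
opening: 0.008
clock: 3.9
tool_pos: [0.5398, 0.051, 0.1014]
eef_rot: [0.605, 0.796, -0.001, -0.001]
contact_force: [-0.5, -0.9, 0.1]
opening: 0.007
t 3.9 lat 35.26067042346849 s -51.50148697435493 z 0.10137003554318515 yang 15.50032456291961 F [-0.53 -0.89  0.09] Fn 0.7140221020234171 open 0.00688949073670211
```

View pics/s2.png

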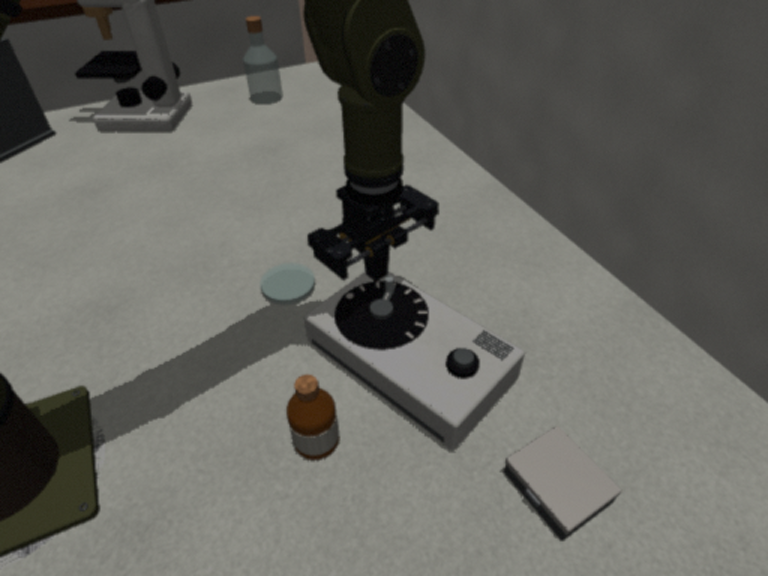

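View pics/w2.png

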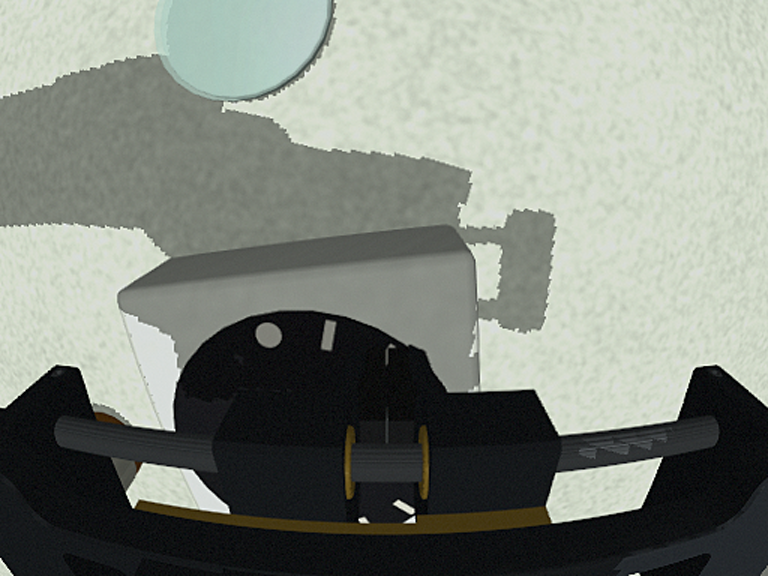

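Side view: the fingertip at (378,262) stands beside the post at (388,288), and the gripper body is clear of everything. The wrist view shows the tips in the gap at (388,360), with nothing touched. I'll start a slow straight push.

```bash
python3 -m inch '[[0.027,-0.096,0,0,0],[0.027,-0.096,0,0,0],[0.027,-0.096,0,0,0],[0.027,-0.096,0,0,0],[0.027,-0.096,0,0,0]]' >/dev/null
python3 -c "from h import *;err()"
python3 -m inch '[[0.014,-0.048,0,0,0],[0.014,-0.048,0,0,0],[0.014,-0.048,0,0,0]]'>/dev/null
python3 -c "from h import *;err()"
python3 -m inch '[[0.014,-0.048,0,0,0],[0.014,-0.048,0,0,0]]'>/dev/null
python3 -c "from h import *;err()"
python3 -m inch '[[0.014,-0.048,0,0,0],[0.014,-0.048,0,0,0]]'>/dev/null
python3 -c "from h import *;err()"
python3 -m inch '[[0.014,-0.048,0,0,0],[0.014,-0.048,0,0,0]]'>/dev/null
python3 -c "from h import *;err()"
```

```text
t 4.5 lat 36.163760013347954 s -37.96838702439914 z 0.10291577895553257 yang 15.434930428608837 F [-1.1   0.23 -0.02] Fn -0.5156029616067426 open 0.007684265075573926
t 4.8 lat 36.122423635985456 s -34.56458999089189 z 0.10271646584741356 yang 15.459118515731987 F [-0.58 -0.01  0.44] Fn -0.1486333429030475 open 0.002959150588563172
t 5.0 lat 36.46295739866174 s -33.23182222644331 z 0.10271993902865409 yang 15.507345586718026 F [-0.95  4.31  0.02] Fn -4.40325574667445 open 0.0037479757798097217
t 5.2 lat 37.27712645279106 s -31.861214850318017 z 0.10283466650757439 yang 15.576645234069236 F [1.07 6.23 0.21] Fn -5.707793142316185 open 0.0032912296468301963
t 5.4 lat 38.27126422517138 s -29.303007264220003 z 0.10299142037570515 yang 15.591154462995704 F [ 2.07  6.15 -0.04] Fn -5.365145971546192 open 0.005081619563176293
```

```bash
python3 -m inch '[[0.014,-0.048,0,0,0],[0.014,-0.048,0,0,0]]'>/dev/null
python3 -c "from h import *;err()"
python3 -m inch '[[0.014,-0.048,0,0,0],[0.014,-0.048,0,0,0]]'>/dev/null
python3 -c "from h import *;err()"
python3 -m inch '[[0.014,-0.048,0,0,0]]'>/dev/null
python3 -c "from h import *;err()"
python3 -m inch '[[0.014,-0.048,0,0,0]]'>/dev/null
python3 -c "from h import *;err()"
```

```text
t 5.6 lat 37.333471019310046 s -25.132221873768735 z 0.10295967863894642 yang 15.518831560548234 F [1.07 1.31 0.19] Fn -0.9717202617707079 open 0.006521944959314563
t 5.8 lat 35.370005247328365 s -20.989183768046193 z 0.10259752304023396 yang 15.391856502393562 F [-0.48  0.04 -0.2 ] Fn -0.16555946070127728 open 0.00425938042794448
t 5.9 lat 35.622189453272696 s -19.964438400323786 z 0.10262757457175453 yang 15.399182894247486 F [ 0.18  0.61 -0.51] Fn -0.5394945751484503 open 0.007162608807665671
t 6.0 lat 35.89515148384442 s -19.027390999902952 z 0.10267608082696575 yang 15.419808517561293 F [ 0.37  0.55 -0.47] Fn -0.43232725871662686 open -0.00016715954515826874
```

Click 1: the force dropped at s≈-26. I'll continue to click 2, with the crest expected near s≈-11.

```bash
for i in 1; do python3 -m inch '[[0.014,-0.048,0,0,0],[0.014,-0.048,0,0,0],[0.014,-0.048,0,0,0]]'>/dev/null
python3 -c "from h import *;err()"
python3 -m inch '[[0.014,-0.048,0,0,0],[0.014,-0.048,0,0,0]]'>/dev/null
python3 -c "from h import *;err()"
python3 -m inch '[[0.014,-0.048,0,0,0],[0.014,-0.048,0,0,0]]'>/dev/null
python3 -c "from h import *;err()"
python3 -m inch '[[0.014,-0.048,0,0,0]]'>/dev/null
python3 -c "from h import *;err()"
python3 -m inch '[[0.014,-0.048,0,0,0]]'>/dev/null
python3 -c "from h import *;err()"; done
```

```text
t 6.3 lat 36.28100813520347 s -17.15642854175436 z 0.10268255616490227 yang 15.522229264215927 F [-1.37  4.43  0.81] Fn -4.637536916556074 open 0.004639134343699049
t 6.5 lat 36.8111727423864 s -13.720596476582003 z 0.10277795200666709 yang 15.492989795231141 F [ 0.47  3.35 -0.69] Fn -3.1004440533451745 open 0.004905052732587635
t 6.7 lat 36.66033803063533 s -9.905247776478387 z 0.10283712642941087 yang 15.418985137214968 F [0.55 0.41 0.25] Fn -0.25057457550083956 open 0.0037056474815088678
t 6.8 lat 36.08833755398168 s -8.331445759051144 z 0.1027758789951379 yang 15.395101428733309 F [-0.73 -0.61  0.52] Fn 0.38622119638409647 open 0.009713261234498154
t 6.9 lat 35.991722405083664 s -7.265980259208868 z 0.10274575031118548 yang 15.392450233123713 F [-0.55  0.39 -0.13] Fn -0.5255358962393804 open 0.00580263628625964
```

Click 2. For the last click I expect contact near -3 and the crest near +4, stepping singly there.

```bash
python3 -m inch '[[0.014,-0.048,0,0,0],[0.014,-0.048,0,0,0],[0.014,-0.048,0,0,0]]'>/dev/null
python3 -c "from h import *;err()"
python3 -m inch '[[0.014,-0.048,0,0,0],[0.014,-0.048,0,0,0]]'>/dev/null
python3 -c "from h import *;err()"
python3 -m inch '[[0.014,-0.048,0,0,0]]'>/dev/null
python3 -c "from h import *;err()"
python3 -m inch '[[0.014,-0.048,0,0,0]]'>/dev/null
python3 -c "from h import *;err()"
```

```text
t 7.2 lat 36.34021405390668 s -4.376764250211143 z 0.10273256143795208 yang 15.4436727200322 F [-0.79  0.47  0.73] Fn -0.6655487025810978 open 0.002655798860191746
t 7.4 lat 36.38751721329978 s -2.6226292371599635 z 0.10270846826846 yang 15.47489633394482 F [-1.17  1.91  1.  ] Fn -2.1598685179322357 open 0.005499593170957264
t 7.5 lat 36.304664722444386 s -2.066207299275545 z 0.10269489127945752 yang 15.506250097708811 F [-2.47  4.24  1.9 ] Fn -4.747641542529533 open 0.007169649599175997
t 7.6 lat 36.18047904119764 s -1.1515453001931755 z 0.10267493158823121 yang 15.529157491304245 F [-2.05  4.35  0.65] Fn -4.736896361270798 open 0.001291008062464104
```

```bash
python3 -m inch '[[0.014,-0.048,0,0,0]]'>/dev/null
python3 -c "from h import *;err()"
python3 -m inch '[[0.014,-0.048,0,0,0]]'>/dev/null
python3 -c "from h import *;err()"
python3 -m inch '[[0.014,-0.048,0,0,0]]'>/dev/null
python3 -c "from h import *;err()"
```

```text
t 7.7 lat 35.858061822713545 s 0.5495938477510021 z 0.10262193153821543 yang 15.51364102831269 F [-3.76  3.61  1.9 ] Fn -4.492529941944918 open 0.010864966307334726
t 7.8 lat 35.47143206266145 s 2.5513927547323587 z 0.10254025976452831 yang 15.472463349563904 F [-3.67  1.33  0.76] Fn -2.275341788356338 open 0.003287438346578348
t 7.9 lat 35.829365476297575 s 4.583297493113502 z 0.10251123407550357 yang 15.43295888063272 F [-1.81  1.96 -0.84] Fn -2.377375696507602 open 0.0058399266699093195
```

```bash
python3 -m inch '[[0,0,0,0,0]]'>/dev/null
python3 -c "from h import *;err()"
python3 -m inch '[[0,0,0,0,0]]'>/dev/null
python3 -c "
from h import *
err();s=r.snapshot('side');save(s,'s3.png',(200,160,360,300),5)"
```

```text
t 8.0 lat 36.078246534803924 s 5.540950966118764 z 0.10260412314062121 yang 15.376634307101583 F [-1.89 -0.26  0.74] Fn -0.2624256897377453 open 0.0038375381241279706
t 8.1 lat 37.008897457715996 s 5.523055835393817 z 0.10281658898974842 yang 15.389286057658836 F [ 0.62 -0.58  0.28] Fn 0.7252527781547585 open 0.004436320825001034
```

View pics/s3.png

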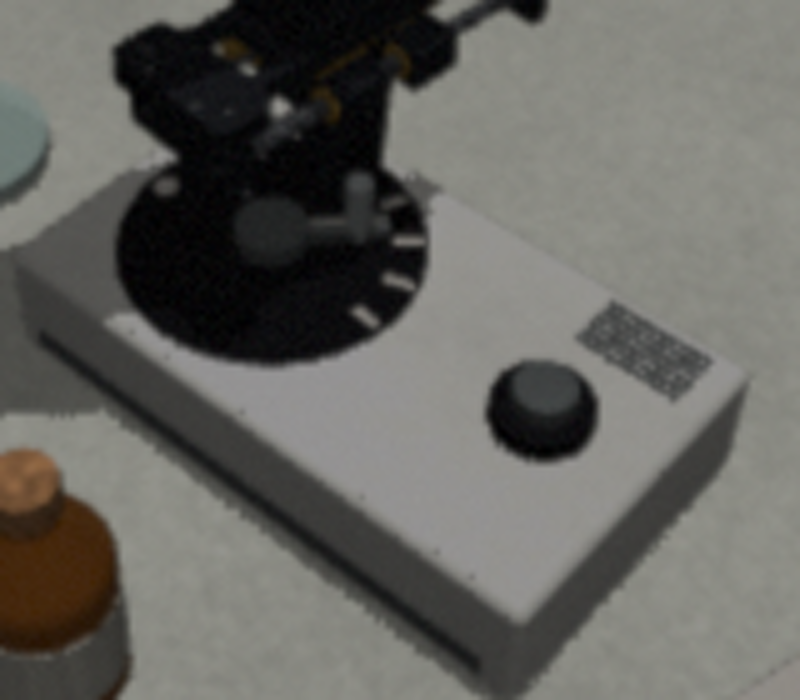

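Side picture: the hub is at (270,228) and the arm tip at (385,228). Allowing for the arm's height, it lines up with bar (408,241), the third from the end, which is position 6. I'll back off, lift, go over to the button and check the dial with the wrist camera.

```bash
python3 -m inch '[[-0.054,0.193,0,0,0],[-0.054,0.193,0,0,0],[-0.054,0.194,0,0,0],[0,0,0.6,0,0],[0,0,0.8,0,0]]'>/dev/null
python3 -m inch '[[0,0,0.8,0,0],[0,0,0.2,0,0],[0.104,-0.77,0,0,0],[0.104,-0.77,0,0,0],[0.104,-0.77,0,0,0]]'>/dev/null
python3 -m inch '[[0.104,-0.77,0,0,0],[0.104,-0.77,0,0,0],[0.104,-0.77,0,0,0],[0.104,-0.77,0,0,0],[0.104,-0.77,0,0,0]]'>/dev/null
python3 -m inch '[[0,0,0,0,0],[0,0,0,0,0],[0,0,0,0,0]]'
python3 -c "
from h import *
save(r.snapshot('wrist'),'w4.png',k=1.5);s=r.snapshot('top');save(s,'t4.png',(230,145,370,250),5.5)"
```

```text
clock: 9.95
tool_pos: [0.5727, -0.1397, 0.1624]
eef_rot: [0.605, 0.796, 0.0, -0.001]
contact_force: [-0.1, -0.2, 0.2]
opening: 0.003
```

View pics/w4.png

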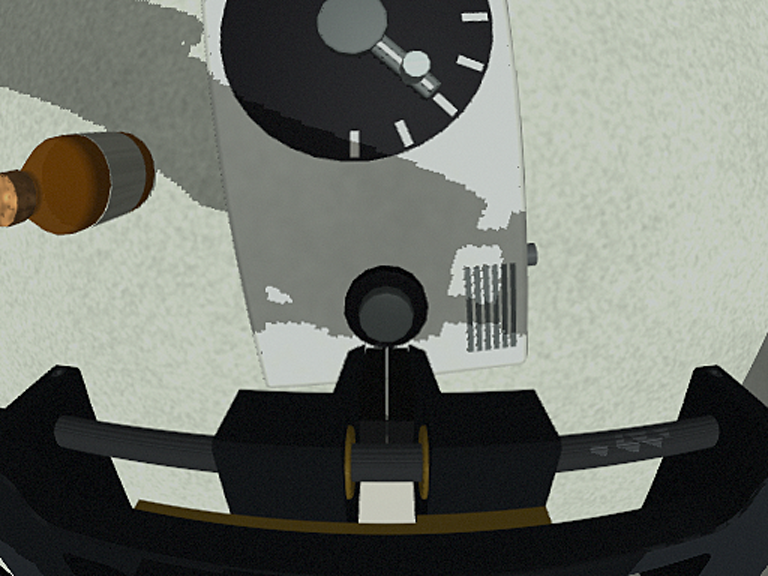

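View pics/t4.png

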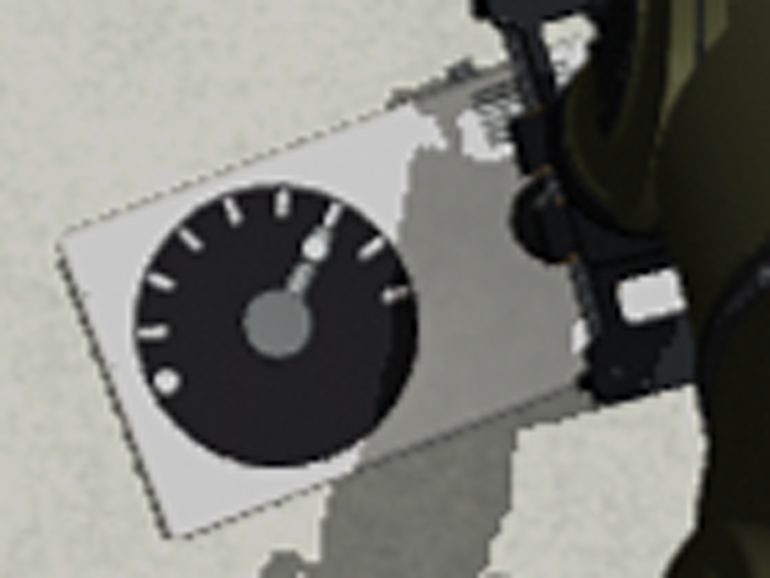

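Both views show the selector on position 6: in the wrist view the post (416,64) points to the third bar from the end, (445,104); in the top view it lies under bar (333,214). The unit's corners have not moved. The button is at (386,313), ready to press.

```bash
python3 -m inch '[[0.04,-0.12,-0.6,0,0],[0,0,-0.6,0,0],[0,0,-0.5,0,0],[0,0,-0.36,0,0],[0,0,0,0,0]]'
python3 -m inch '[[0,0,-0.08,0,0],[0,0,-0.08,0,0],[0,0,-0.08,0,0]]'
python3 -m inch '[[0,0,-0.06,0,0],[0,0,-0.06,0,0]]'
```

```text
clock: 10.55
tool_pos: [0.5729, -0.1443, 0.1095]
eef_rot: [0.605, 0.796, -0.001, -0.001]
contact_force: [0.2, 0.2, -0.1]
opening: 0.004
clock: 10.85
tool_pos: [0.5743, -0.1448, 0.1057]
eef_rot: [0.606, 0.796, 0.0, 0.001]
contact_force: [0.3, 0.1, 1.3]
opening: 0.004
clock: 11.05
tool_pos: [0.5743, -0.1448, 0.1027]
eef_rot: [0.606, 0.796, 0.0, 0.001]
contact_force: [-0.5, -0.4, 3.5]
opening: 0.004
```

```bash
python3 -m inch '[[0,0,-0.06,0,0],[0,0,-0.06,0,0]]'
python3 -m inch '[[0,0,-0.06,0,0],[0,0,0,0,0]]'
python3 -m inch '[[0,0,-0.06,0,0],[0,0,0,0,0]]'
```

```text
clock: 11.25
tool_pos: [0.5743, -0.1448, 0.1002]
eef_rot: [0.606, 0.796, 0.0, 0.001]
contact_force: [-3.1, 1.0, 20.8]
opening: 0.008
clock: 11.45
tool_pos: [0.5743, -0.1449, 0.1002]
eef_rot: [0.606, 0.796, 0.0, 0.001]
contact_force: [-4.0, 1.1, 21.5]
opening: 0.004
clock: 11.65
tool_pos: [0.5744, -0.1449, 0.1]
eef_rot: [0.606, 0.796, 0.0, 0.001]
contact_force: [-6.9, 1.7, 31.5]
opening: 0.006
```

The button hit its hard stop: z stays at 0.100 while the force rises. I'll release straight up and move clear.

```bash
python3 -m inch '[[0,0,0.2,0,0],[0,0,0.2,0,0],[0,0,0.4,0,0],[0,0,0.8,0,0],[0,0,0.9,0,0]]'
python3 -m inch '[[0,0,0.9,0,0],[0,0,0.9,0,0],[0,0.9,0,0,0],[0,0.9,0,0,0],[0,0.9,0,0,0]]' >/dev/null
python3 -m inch '[[0,0.9,0,0,0],[0,0.9,0,0,0],[0,0.9,0,0,0],[0,0.9,0,0,0],[0,0.9,0,0,0]]' >/dev/null
python3 -m inch '[[0,0.9,0,0,0],[0,0.9,0,0,0],[0,0.9,0,0,0],[0,0.9,0,0,0],[0,0.9,0,0,0]]' >/dev/null
python3 -m inch '[[0,0,0,0,0],[0,0,0,0,0],[0,0,0,0,0]]'
python3 -c "
from h import *
s=r.snapshot('top');save(s,'t5.png',k=1.5)
for n,u,v,z in [('btn',332,184,None)]: print(world(s,u,v,z))
a=[world(s,u,v)[2] for u in range(328,337) for v in range(180,189)];print('btn z',np.median(a))
import pickle
s0=pickle.load(open('top.pkl','rb'));a=[world(s0,u,v)[2] for u in range(328,337) for v in range(180,189)];print('before',np.median(a))
d=cv2.absdiff(s0['pixels'],s['pixels']).max(2);print('diff px at unit edges',[(d[y:y+6,x:x+6]).max() for x,y in [(238,186),(333,150),(356,203),(260,240)]])"
```

```text
clock: 12.15
tool_pos: [0.5729, -0.1446, 0.1586]
eef_rot: [0.606, 0.796, -0.001, -0.001]
contact_force: [-1.1, -0.4, 1.1]
opening: 0.004
clock: 13.95
tool_pos: [0.5738, 0.1458, 0.2036]
eef_rot: [0.606, 0.795, -0.001, 0.0]
contact_force: [-0.6, -0.4, 0.6]
opening: 0.006
[ 0.57161478 -0.14342384  0.08830902]
btn z 0.0880029884856095
before 0.08803310247170582
diff px at unit edges [np.uint8(42), np.uint8(42), np.uint8(42), np.uint8(42)]
```

View pics/t5.png

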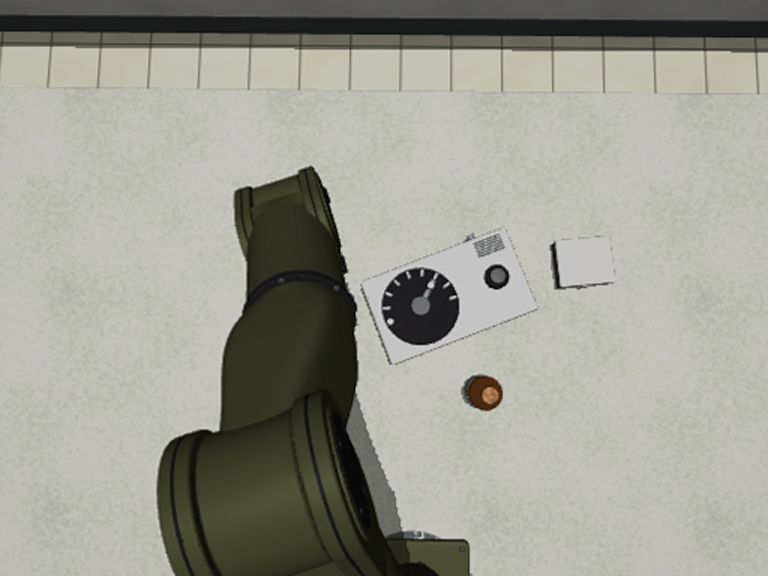

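The final picture shows the selector still at 6 (post at 431,285) and the button back out. The unit, bottle and box are where they were, and the arm is clear. The dish is hidden under the arm, but the fingertips stayed at 0.18 m on that pass. I'll hand in.

```bash
python3 -c "
from h import *
print(r.finish_job())"
```

```text
the job is handed in; nothing more can be done
None
```

I pushed the selector from position 3, where it stood at the start, three clicks clockwise to position 6. Then I pressed the button in to its stop, let it come out again, and handed the job in at about 14 s.

- **Selector:** the force peaked and dropped three times, about 4.5 to 6 N each. The wrist and top pictures taken before the press, and the top picture after it, all show position 6.
- **Button:** it stopped at about 6 mm of travel, with the force rising from 3.5 N to about 31 N. That is well over the 5 N needed; I took one or two steps more than necessary once it had bottomed. Its top then measured 88.0 mm, the same as before the press.
- **Surroundings:** in the last top picture the unit, bottle and box are at the same pixels as at the start. The dish was hidden under the arm, so I did not see it at the end. It was never touched as far as the forces show, and the tips passed about 0.18 m above the bench there.
- **Failed check:** an automatic before-and-after pixel comparison at the unit's corners told me nothing, because the lighting had changed. I judged the corners by eye.

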